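Rinsed empties into the caddy, in reverse order

TASK

Four rinsed empties drain in a row on the mats of the aluminium tray: move them into the pale-blue caddy, one to a bay, each standing upright on the bay's floor. Reverse the order, because the caddy is turned round when it is carried out: seen from the robot, what stands leftmost on the tray goes into the rightmost bay, the second from the left into the second bay from the right, and so on.

Things in the scene. Friction and masses are not known exactly. Their poses are not given: they have to be found in the camera images.
- milk_bottle: empty milk bottle, white HDPE, round, 120 mm tall: straight body 58 mm across up to 90 mm, then a shoulder to a 34 mm neck from 103 mm (a look-only ring on it is 38 mm). 24 to 42 g. Stands at the start on the round mat, wherever that is. Origin: centre of its underside, z up along its axis.
- glass_jar: small clear glass jar with a flat steel lid, round, 65 mm tall: glass 54 mm across up to 50 mm, lid 51 mm across from 53 to 65 mm. 100 to 180 g. Stands at the start on the square mat. Origin: centre of its underside, z up along its axis.
- drink_can: small aluminium drinks can, round, 53 mm across up to 83 mm, 90 mm tall with a low ring pull (2 mm) on top. 16 to 28 g. Stands at the start on the hexagonal mat. Origin: centre of its underside, z up along its axis.
- sauce_bottle: slim green glass sauce bottle, round, 112 mm tall: straight body 48 mm across up to 80 mm, then a shoulder to a 25 mm neck from 92 mm. 95 to 170 g. Stands at the start on the clover-shaped mat. Origin: centre of its underside, z up along its axis.
- mat_round: grey silicone drip mat, round, 76 mm across, 5 mm thick, fixed on the tray floor; its place marks one of the four places of the row. Origin: centre of its underside (3 mm above the counter), its top is 8 mm above the counter, z up. The milk bottle starts on it.
- mat_square: grey silicone drip mat, square, 74 mm, 5 mm thick, fixed on the tray floor; its place marks one of the four places of the row. Origin: centre of its underside (3 mm above the counter), its top is 8 mm above the counter, z up. The glass jar starts on it.
- mat_hexagon: grey silicone drip mat, hexagonal, 76 mm across flats, 5 mm thick, fixed on the tray floor; its place marks one of the four places of the row. Origin: centre of its underside (3 mm above the counter), its top is 8 mm above the counter, z up. The drinks can starts on it.
- mat_clover: grey silicone drip mat, clover-shaped with four round lobes, 76 mm, 5 mm thick, fixed on the tray floor; its place marks one of the four places of the row. Origin: centre of its underside (3 mm above the counter), its top is 8 mm above the counter, z up. The sauce bottle starts on it.
- tray: flat aluminium draining tray, fixed, 104 (x) by 450 mm (y), floor 3 mm thick, rim 9 mm high. The mats lie in a row along its y axis at y = -135, -45, 45, 135 mm, x = 0. A loose bottle cap, not part of the job, lies at its +y end. Origin: centre of its underside on the counter; x away from the robot, y to the robot's left, within 0.1 rad. It may be the nearer or the farther rack.
- caddy: low pale-blue caddy, fixed, 94 (x) by 364 mm (y), walls 26 mm and dividers 23 mm high, 4 mm thick, floor about 4 mm thick. Four empty open bays in a row along its y axis, each about 86 by 86 mm inside, centred at about y = -135, -45, 45, 135 mm, x = 0. Origin and axes as for the tray, within 0.1 rad. It stands about 185 mm nearer or farther than the tray (in x).

How it is judged:
At the end, for the whole second after the job is handed in: Each empty stands in the bay mirroring its start place (tray y becomes caddy -y): within 21 mm of the bay centre in x and y, underside on the bay floor (under 12 mm above the caddy underside), within 0.12 rad of upright, at rest (under 0.02 m/s, 0.3 rad/s) (((y of mat_round in the frame of tray between -0.155 and -0.115 m and y of milk_bottle in the frame of caddy between 0.114 and 0.156 m) or (y of mat_round in the frame of tray between -0.065 and -0.025 m and y of milk_bottle in the frame of caddy between 0.024 and 0.066 m) or (y of mat_round in the frame of tray between 0.025 and 0.065 m and y of milk_bottle in the frame of caddy between -0.066 and -0.024 m) or (y of mat_round in the frame of tray between 0.115 and 0.155 m and y of milk_bottle in the frame of caddy between -0.156 and -0.114 m)) and x of milk_bottle in the frame of caddy between -0.021 and 0.021 m and z of milk_bottle in the frame of caddy between -0.002 and 0.012 m and angle between each of milk_bottle, glass_jar, drink_can, sauce_bottle's own z axis and vertical below 0.12 rad and linear speed of each of milk_bottle, glass_jar, drink_can, sauce_bottle below 0.02 m/s and angular speed of each of milk_bottle, glass_jar, drink_can, sauce_bottle below 0.3 rad/s and ((y of mat_square in the frame of tray between -0.155 and -0.115 m and y of glass_jar in the frame of caddy between 0.114 and 0.156 m) or (y of mat_square in the frame of tray between -0.065 and -0.025 m and y of glass_jar in the frame of caddy between 0.024 and 0.066 m) or (y of mat_square in the frame of tray between 0.025 and 0.065 m and y of glass_jar in the frame of caddy between -0.066 and -0.024 m) or (y of mat_square in the frame of tray between 0.115 and 0.155 m and y of glass_jar in the frame of caddy between -0.156 and -0.114 m)) and x of glass_jar in the frame of caddy between -0.021 and 0.021 m and z of glass_jar in the frame of caddy between -0.002 and 0.012 m and ((y of mat_hexagon in the frame of tray between -0.155 and -0.115 m and y of drink_can in the frame of caddy between 0.114 and 0.156 m) or (y of mat_hexagon in the frame of tray between -0.065 and -0.025 m and y of drink_can in the frame of caddy between 0.024 and 0.066 m) or (y of mat_hexagon in the frame of tray between 0.025 and 0.065 m and y of drink_can in the frame of caddy between -0.066 and -0.024 m) or (y of mat_hexagon in the frame of tray between 0.115 and 0.155 m and y of drink_can in the frame of caddy between -0.156 and -0.114 m)) and x of drink_can in the frame of caddy between -0.021 and 0.021 m and z of drink_can in the frame of caddy between -0.002 and 0.012 m and ((y of mat_clover in the frame of tray between -0.155 and -0.115 m and y of sauce_bottle in the frame of caddy between 0.114 and 0.156 m) or (y of mat_clover in the frame of tray between -0.065 and -0.025 m and y of sauce_bottle in the frame of caddy between 0.024 and 0.066 m) or (y of mat_clover in the frame of tray between 0.025 and 0.065 m and y of sauce_bottle in the frame of caddy between -0.066 and -0.024 m) or (y of mat_clover in the frame of tray between 0.115 and 0.155 m and y of sauce_bottle in the frame of caddy between -0.156 and -0.114 m)) and x of sauce_bottle in the frame of caddy between -0.021 and 0.021 m and z of sauce_bottle in the frame of caddy between -0.002 and 0.012 m); the robot touches nothing.
It also fails if it takes over 109 s, if anything falls off the work surface, if the arm or the gripper's body presses on something with over 40 N, if the wrist force passes 120 N, or if a joint passes its speed limit or range.

ROBOT

A 6-joint arm with a two-finger parallel gripper is mounted at the origin on the work surface. World frame = base frame: x ahead of the robot, y to its left, z up, the work surface at z = 0. Lengths are in m, angles in rad, forces in N, time in s.
With the tool pointing down it reaches from about 0.2 to 0.875 m from the base axis. Payload 3.4 kg.
Tool frame: the origin (TCP) lies between the finger pads; the fingertips stand 25 mm ahead of it and the grasp point (between the pads) lies 6 mm ahead of it (r.nose_length is the z of the fingertips in the tool frame, in m); z points along the fingers, x is the direction in which the jaws open and shut, and the axes are right-handed (so a half turn about z gives the same grasp; the last joint's range is limited). The gripper opens to 94 mm and grips with 3 to 60 N. Pads are 16 mm wide; open, the fingers measure 119 mm over their backs; the gripper's body (75 mm by 177 mm) begins 78 mm behind the grasp point.
Start: joints at [1.103, 0.276, 1.505, -0, 1.361, -0.121], TCP at [0.195, 0.541, 0.202] pointing down, gripper open.
Joint ranges: [-2.89, 2.89], [-0.75, 2.08], [0.22, 2.7], [-1.18, 4.32], [0.11, 2.71], [-2.7, 2.7]. Speed limits (rad/s): [2.57, 2.57, 3.14, 3.14, 3.14, 3.14].

INTERFACE

Orientations are given as a unit quaternion [w, x, y, z].
In Python, from plant import r, gripper_to, inverse_kinematics, vision, models, telemetry gives the robot as it stands. Calls block until the motion is done:
- r.move_to(position, orientation): joint-space move of the TCP to a pose.
- r.move_l(position, rot=None, vel=0.15, guard=None): straight line of the TCP; rot=None keeps the orientation; vel is the mean speed in m/s. With guard (N) it stops when the force on the tool has changed by that much, and returns True; else False.
- r.movej(angles): joint-space move.
- gripper_to(opening, f_grip=None): finger opening in m; f_grip is the grip in N (None keeps the last); returns when the fingers have stopped.
- r.hold(seconds).
- inverse_kinematics(position, orientation): joint angles nearest the present ones, or None.
- vision.snapshot(name): name is "side" or "top"; returns the picture (420x560x3 uint8, red, green, blue); there is no depth.
- vision.get_calibration(name): a dict with "fx", "fy", "cx", "cy" (pixels), "position" and "orientation" of the camera in the world. Camera axes: x right, y down, z forward; pixel columns grow to the right and rows downward; lengths in m; the calibration is good to about 2 mm. A picture is of the moment at which its call begins. get_calibration takes no time and is no camera call.
A pose or a line that the arm cannot do raises r.PlanningError and nothing moves.
- r.sign_off(): hands the job in, once; it reports no verdict.
Trained networks look in the newest picture that a camera, given by its name, has taken for a name from the list of things; names that differ only in an ending like _2 or _b are one class to them, and where a whole thing is asked for, a point or a joint stands for the part that bears it (a point fixed in the world has none). Each returns a list of dicts, best first, with "score" (0 to 1); they miss things now and then, are a little off and sometimes report something else, mostly with a low value. They report only what shows in the picture. A call takes as long as a camera call.
- models.boxes_of(thing, camera): "at" ([x, y, z] in m, in world coordinates, good to about 4 mm: the middle of the surface that is visible of it).
- models.regions_of(thing, camera): "pixels" (420x560 bool, what is visible of it).
- models.mark_of(thing, camera): "at" ([x, y, z] in m, in world coordinates, good to about 4 mm: a listed point, or the origin of a listed thing).
Readings, each from a call of its own:
- telemetry.current_t(): time.
- telemetry.current_joints(): joint angles.
- telemetry.current_dq(): joint speeds.
- telemetry.current_joint_efforts(): joint torques, N m.
- telemetry.current_ee_pos(): TCP position.
- telemetry.current_tool_rot(): TCP orientation.
- telemetry.current_wrist_force(): force on the tool from outside, world axes, zero at the start.
- telemetry.current_torque(): the same for the moment, N m.
- telemetry.current_opening(): finger opening in m.
Only numpy, scipy, OpenCV 4.12 (cv2) and the standard library are available. Lean on these libraries where they do the work, as an engineer would, in place of code of your own. Each camera call takes 0.05 s, during which the arm holds its last target.

## Working session

There is one attempt and no reset: what is moved stays moved. The work goes in short steps, each a Python script; the robot and the scene stay as the last script left them, time stands still between calls to the robot, and variables do not carry over. Pictures are saved under pics/ and viewed, and the job is handed in when it is done.

```bash
mkdir -p pics; ls
python3 - <<'E'
from plant import r, gripper_to, inverse_kinematics, vision, models, telemetry
import cv2,numpy as np
for c in ("top","side"):
    im=vision.snapshot(c); cv2.imwrite(f"pics/{c}0.png",im[:,:,::-1])
    k=vision.get_calibration(c); print(c,{a:np.round(b,3) for a,b in k.items()})
    for n in "milk_bottle glass_jar drink_can sauce_bottle mat_round mat_square mat_hexagon mat_clover tray caddy".split():
        print(n,[(np.round(d["at"],3).tolist(),round(d["score"],2)) for d in models.mark_of(n,c)[:3]])
print(telemetry.current_t(),telemetry.current_tool_rot())
E
```

```text
pics
top {'fx': np.float64(399.998), 'fy': np.float64(399.998), 'cx': np.float64(274.306), 'cy': np.float64(203.637), 'position': array([ 0.484, -0.032,  0.702]), 'orientation': array([-0.032,  0.711, -0.702,  0.033])}
milk_bottle [([0.469, 0.079, 0.011], 0.61)]
glass_jar [([0.472, -0.005, 0.005], 0.71), ([0.47, 0.077, 0.012], 0.46)]
drink_can [([0.472, -0.106, 0.008], 0.77), ([0.473, -0.097, -0.002], 0.6), ([0.47, -0.048, -0.003], 0.49)]
sauce_bottle [([0.47, -0.186, 0.009], 0.86)]
mat_round []
mat_square [([0.475, -0.007, 0.003], 0.72)]
mat_hexagon [([0.472, -0.097, 0.001], 0.77)]
mat_clover []
tray [([0.467, -0.05, -0.004], 0.64)]
caddy [([0.641, -0.059, -0.002], 0.78)]
side {'fx': np.float64(538.509), 'fy': np.float64(538.509), 'cx': np.float64(280.66), 'cy': np.float64(209.573), 'position': array([0.347, 0.582, 0.649]), 'orientation': array([ 0.07 , -0.158,  0.904, -0.391])}
milk_bottle [([0.472, 0.081, 0.009], 0.85)]
glass_jar [([0.471, -0.008, 0.008], 0.62)]
drink_can [([0.474, -0.099, 0.006], 0.87)]
sauce_bottle []
mat_round [([0.471, 0.086, 0.006], 0.98)]
mat_square [([0.473, -0.008, 0.003], 0.78)]
mat_hexagon [([0.472, -0.096, 0.002], 0.75)]
mat_clover [([0.474, -0.093, 0.002], 0.56)]
tray []
caddy [([0.644, -0.061, 0.0], 0.74)]
1.1 [-7.50202531e-06  8.18495387e-01  5.74513098e-01  2.88636835e-05]
```

View pics/top0.png

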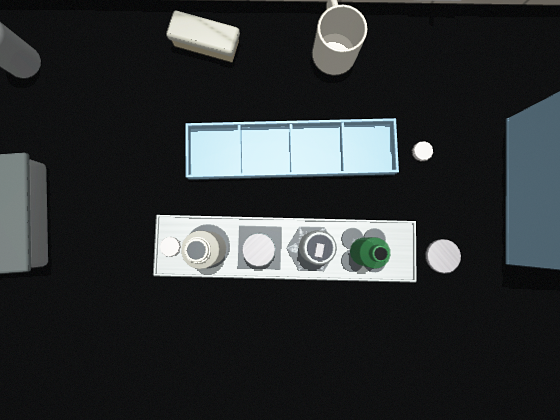

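View pics/side0.png

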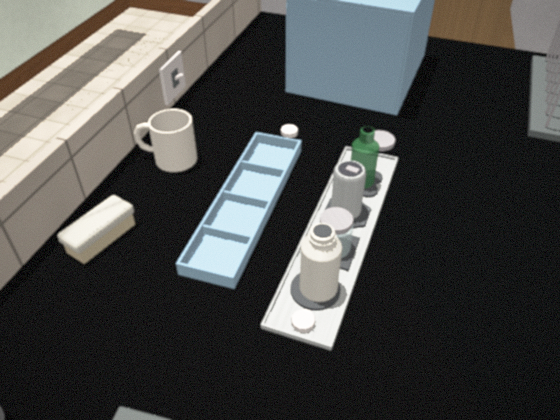

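Both pictures agree. Image left in the top view is the robot's left (+y). From the left the row is milk (200,250), jar (258,250), can (318,247) and sauce (372,250). The caddy is the farther rack, with corners at about (186,122) and (398,176), so the bays are milk y=-135, jar -45, can +45 and sauce +135. I'll refine the poses by fitting silhouettes in both views.

```bash
cat > h.py <<'E'
from plant import r, gripper_to, inverse_kinematics, vision, models, telemetry
import cv2,numpy as np
from scipy.optimize import minimize
from scipy.spatial.transform import Rotation as R
def proj(P,k):
    w,x,y,z=k["orientation"]; M=R.from_quat([x,y,z,w]).as_matrix()
    c=(np.asarray(P)-k["position"])@M
    return np.c_[k["fx"]*c[:,0]/c[:,2]+k["cx"],k["fy"]*c[:,1]/c[:,2]+k["cy"]]
def hull(img,uv):
    cv2.fillConvexPoly(img,np.round(cv2.convexHull(uv.astype(np.float32))*16).astype(np.int32),1,shift=4)
PROF=dict(milk_bottle=[(0,29),(90,29),(103,17),(120,17)],glass_jar=[(0,27),(50,27),(53,25.5),(65,25.5)],
 drink_can=[(0,26.5),(83,26.5),(90,24)],sauce_bottle=[(0,24),(80,24),(92,12.5),(112,12.5)])
BOX=dict(caddy=(.094,.364,.026),tray=(.104,.45,.009))
a=np.linspace(0,2*np.pi,40)
def render(n,p,k,z0):
    img=np.zeros((420,560),np.uint8)
    if n in BOX:
        X,Y,Z=BOX[n]; c,s=np.cos(p[2]),np.sin(p[2])
        P=[(p[0]+c*x-s*y,p[1]+s*x+c*y,z) for x in(-X/2,X/2) for y in(-Y/2,Y/2) for z in(0,Z)]
        hull(img,proj(P,k))
    else:
        pr=PROF[n]
        for (h0,r0),(h1,r1) in zip(pr,pr[1:]):
            P=[np.c_[p[0]+q*np.cos(a)/1e3,p[1]+q*np.sin(a)/1e3,0*a+z0+h/1e3] for h,q in((h0,r0),(h1,r1))]
            hull(img,proj(np.vstack(P),k))
    return img
def fit(n,masks,p0,z0=.008):
    f=lambda p:-np.mean([ (lambda g:(g&m).sum()/(g|m).sum())(render(n,p,vision.get_calibration(c),z0)) for c,m in masks.items()])
    s=np.vstack([p0]+[np.array(p0)+d for d in np.eye(len(p0))*([.008,.008,.03][:len(p0)])])
    q=minimize(f,p0,method="Nelder-Mead",options=dict(initial_simplex=s,xatol=1e-4,fatol=1e-4))
    return q.x,-q.fun
def mask(n,c,near=None):
    L=models.regions_of(n,c)
    if not L: return None
    return L[0]["pixels"].astype(np.uint8)
E
python3 - <<'E'
from h import *
vision.snapshot("top");vision.snapshot("side")
G=dict(caddy=(.642,-.06,0),milk_bottle=(.47,.08),glass_jar=(.471,-.006),drink_can=(.472,-.1),sauce_bottle=(.47,-.186))
for n,p in G.items():
    M={c:mask(n,c) for c in("top","side")}
    M={c:m for c,m in M.items() if m is not None}
    if n=="caddy":
        for c in M:
            M[c]=cv2.morphologyEx(M[c],cv2.MORPH_CLOSE,np.ones((9,9)))
    for S in [dict([i]) for i in M.items()]+[M]:
        q,s=fit(n,S,p); print(n,list(S),np.round(q,4),round(s,3),[int(m.sum()) for m in S.values()])
E
```

```text
caddy ['top'] [ 0.6452 -0.0607  0.0365] 0.984 [12105]
caddy ['side'] [ 0.6454 -0.0595  0.0358] 0.983 [9162]
caddy ['top', 'side'] [ 0.6452 -0.0597  0.039 ] 0.983 [12105, 9162]
milk_bottle ['top'] [0.4685 0.0778] 0.937 [1352]
milk_bottle ['side'] [0.47 0.08] 0.0 [1053]
milk_bottle ['top', 'side'] [0.4685 0.0778] 0.468 [1352, 1053]
glass_jar ['top'] [ 0.4701 -0.0081] 0.943 [927]
glass_jar ['side'] [ 0.4694 -0.0134] 0.497 [826]
glass_jar ['top', 'side'] [ 0.4701 -0.0086] 0.718 [927, 826]
drink_can ['top'] [ 0.475 -0.101] 0.931 [1018]
drink_can ['side'] [ 0.4762 -0.1001] 0.861 [1569]
drink_can ['top', 'side'] [ 0.4757 -0.1003] 0.89 [1018, 1569]
sauce_bottle ['top'] [ 0.4685 -0.1867] 0.95 [1046]
sauce_bottle ['side'] [ 0.4691 -0.1878] 0.674 [1034]
sauce_bottle ['top', 'side'] [ 0.4687 -0.1871] 0.811 [1046, 1034]
```

```bash
cat >> h.py <<'E'
CX,CY,CA=.6453,-.0600,.037
YAW=CA
def quat(y): return [0,np.cos(y/2),np.sin(y/2),0]
def bay(y): return CX-np.sin(CA)*y, CY+np.cos(CA)*y
def job(n,xy,by,hg,d,force,ztr):
    q=quat(YAW); zp=.008+hg+.006
    r.move_to([xy[0],xy[1],ztr if n!="milk_bottle" else .24],q)
    gripper_to(min(.092,d+.028),force)
    r.move_l([xy[0],xy[1],zp],vel=.12,guard=8) and print("GUARD on descent")
    gripper_to(d-.02,force); print("opening",telemetry.current_opening())
    r.move_l([xy[0],xy[1],ztr],vel=.15)
    print("lifted",telemetry.current_opening(),telemetry.current_wrist_force())
    bx,byy=bay(by)
    r.move_l([bx,byy,ztr],vel=.18)
    zf=.004+hg+.006
    r.move_l([bx,byy,zf+.012],vel=.15)
    g=r.move_l([bx,byy,zf-.001],vel=.025,guard=2.5)
    z=telemetry.current_ee_pos()[2]; print("down",g,"z err",z-zf,telemetry.current_opening())
    gripper_to(d+.016,force)
    r.move_l([bx,byy,ztr],vel=.15)
    print("t",telemetry.current_t())
def pic(name,c="top"):
    cv2.imwrite(f"pics/{name}_{c}.png",vision.snapshot(c)[:,:,::-1])
E
python3 - <<'E'
from h import *
job("milk_bottle",(.4687,.0785),-.135,.060,.058,8,.225)
pic("milk");pic("milk","side")
for c in("top","side"):
    print(c,[(np.round(d["at"],3).tolist(),round(d["score"],2)) for d in models.mark_of("milk_bottle",c)[:2]], bay(-.135))
E
```

```text
opening 0.057858958934229196
lifted 0.05753439697015259 [-0.26909293  0.1721902  -0.10919936]
down True z err -0.00016014983350286227 0.0584793343994591
t 12.4917
top [([0.651, -0.194, 0.003], 0.64)] (np.float64(0.6502938603855094), np.float64(-0.19490760304167457))
side [([0.654, -0.192, 0.001], 0.71)] (np.float64(0.6502938603855094), np.float64(-0.19490760304167457))
```

View pics/milk_side.png

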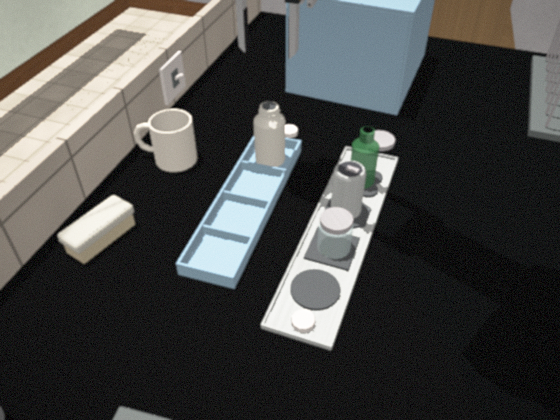

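The milk bottle stands upright in the rightmost bay (270,140 in the side view), and the round mat is empty. Next is the jar.

Run:
```python
from h import *
job("glass_jar",(.4705,-.0083),-.045,.047,.054,15,.225)
pic("jar");pic("jar","side")
for n in("glass_jar","drink_can","sauce_bottle"):
    for c in("top","side"):
        print(n,c,[(np.round(d["at"],3).tolist(),round(d["score"],2)) for d in models.mark_of(n,c)[:2]])
print(bay(-.045))
```

```text
opening 0.050394481382064045
lifted 0.050376040667677244 [ 1.00632311  0.808307   -0.6760066 ]
down True z err -0.00020515511889724475 0.05048142228187828
t 22.1833
glass_jar top [([0.648, -0.102, 0.001], 0.72)]
glass_jar side [([0.645, -0.103, 0.006], 0.77)]
drink_can top [([0.47, -0.104, 0.012], 0.57)]
drink_can side [([0.475, -0.1, 0.006], 0.85)]
sauce_bottle top [([0.468, -0.186, 0.008], 0.63)]
sauce_bottle side [([0.647, -0.107, 0.003], 0.71), ([0.47, -0.188, 0.012], 0.69)]
(np.float64(0.6469646201285031), np.float64(-0.10496920101389151))
```

View pics/jar_side.png

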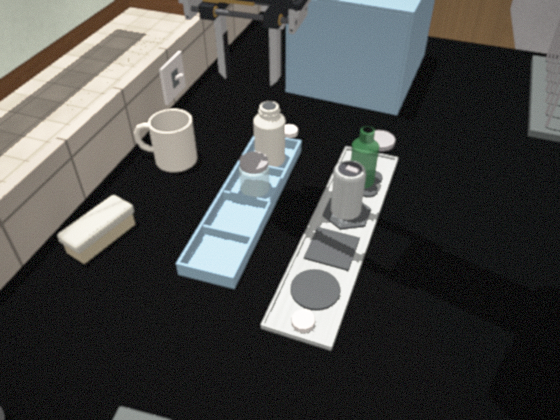

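The jar stands in the second bay from the right (255,175). The closed opening was 50.4 mm, so the pads held the lid, and it was set down cleanly. Next are the can and the sauce bottle.

Run:
```python
from h import *
job("drink_can",(.4752,-.1005),.045,.056,.053,6,.225)
pic("can","side")
```

```text
opening 0.052157323756030584
lifted 0.052744620087504634 [ 0.31248693  0.31567591 -0.26558389]
down True z err -0.000456092523928614 0.052202537300823526
t 31.425
```

View pics/can_side.png

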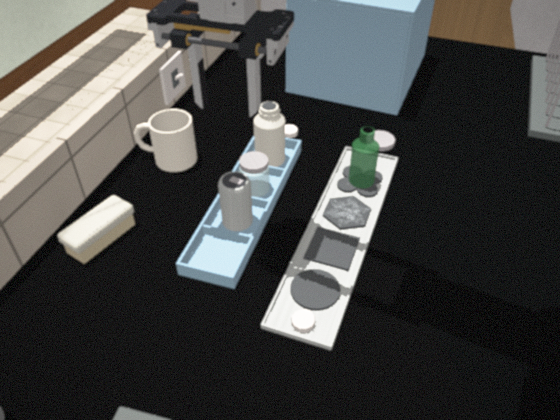

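The can stands upright in the third bay (235,200). The sauce bottle is last.

Run:
```python
from h import *
job("sauce_bottle",(.4688,-.187),.135,.058,.048,15,.235)
r.move_to([.4,.2,.30],quat(YAW)) if False else r.move_l([.40,.12,.28])
pic("fin");pic("fin","side")
B=dict(milk_bottle=-.135,glass_jar=-.045,drink_can=.045,sauce_bottle=.135)
for n,b in B.items():
    t=bay(b)
    for c in("top","side"):
        m=mask(n,c)
        if m is None: print(n,c,"no mask"); continue
        q,s=fit(n,{c:m},t,.004); print(n,c,"offset mm",np.round((q-t)*1e3,1),round(s,2))
for c in ("top","side"):
    m=mask("caddy",c)
print(telemetry.current_t())
```

```text
opening 0.04741938715414
lifted 0.0476186535740553 [-0.24134523 -0.76130746 -0.64946348]
down True z err -3.062638552116248e-05 0.04720254095754906
t 41.4167
milk_bottle top offset mm [ 0.3 -0. ] 0.93
milk_bottle side no mask
glass_jar top offset mm [-1.1 -0. ] 0.94
glass_jar side offset mm [ 0.2 -0.1] 0.77
drink_can top offset mm [-0.  -1.1] 0.93
drink_can side offset mm [0.2 1.9] 0.92
sauce_bottle top offset mm [-0.9 -0.2] 0.94
sauce_bottle side offset mm [-0.  -0.2] 0.91
43.825
```

View pics/fin_side.png

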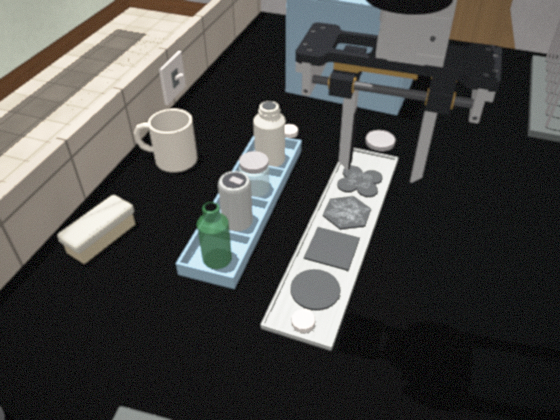

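View pics/fin_top.png

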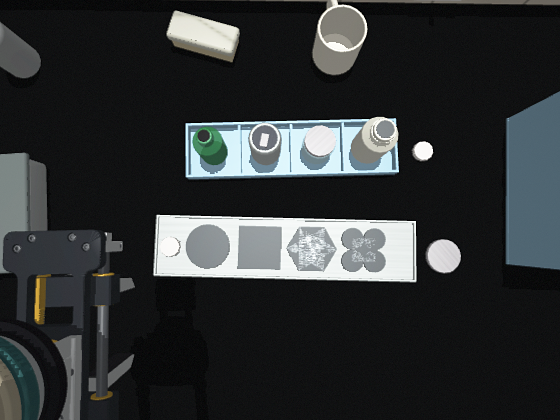

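Both pictures show all four upright in their bays. In the top view, sauce is at (208,145), can (265,143), jar (320,142) and milk (378,140). The mats are empty and the gripper is clear.

```bash
python3 -c "
from plant import r
r.hold(0.3); r.sign_off()"
```

```text
the job is handed in; nothing more can be done
```

All four empties are in the caddy in reversed order, and I handed the job in at about 44 s of the 109 s allowed. From the robot's left, the bays now hold the sauce bottle, can, jar and milk bottle.

- **Position:** the last silhouette fits put each empty within about 2 mm of its bay centre.
- **Set-down:** each one touched the floor within 0.5 mm of the expected height. The final pictures show all four upright, with the gripper clear and the mats empty.
- **Incomplete or odd:**
    - The side camera gave no mask for the milk bottle in the last check, so its position rests on the top view, plus a side picture and a side point estimate taken just after it was placed.
    - The jar was gripped by its lid (50.4 mm opening) instead of the glass I had aimed for, but it held and was set down cleanly.
    - Uprightness and rest were judged by eye from the pictures, not measured.

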